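# Hook the rack arm onto the slotted post

## Task

Put the loose steel rack arm that stands on the bench onto the empty slotted post, level with the arm that already hangs on the other post, so that boards can lie across the two. Push both of its hook tabs right into the slots until its back plate meets the post, then press it firmly down past the spring catches until it sits fully home, and let go. Do not shift the tools and wood lying about the bench.

Things in the scene. Friction and masses are not known exactly. Their poses are not given: they have to be found in the camera images.
- bracket: The loose rack arm, bare steel, 0.3 to 0.5 kg, standing upright on the bench. Origin: on its underside, at the middle of the rear face of the back plate. x points out of the rear face, the way the tabs point; z up. The plate is 44 mm wide (y), 100 high, 5 thick (x -5 to 0). A bar 24 mm wide, 28 high (z 0 to 28) runs from the plate to x = -180, its end turned up 16 mm.
- bracket_back (a point): Middle of the rear face of the loose arm's plate, 50 mm above the underside, midway between its two hook tabs. Tabs: 6 mm thick (y), 14 mm long (x), one 25 mm above and one 25 mm below this point (neck centre). Each is a neck 12 mm high with a hook behind a 6 mm throat; the hook spans from 6 mm above to 20 mm below the neck centre and has a rounded nose. Axes as the arm's.
- bracket_grip (a point): Middle of the loose arm's bar, 95 mm in front of the rear face and 14 mm above the underside. The bar can be gripped here across its 24 mm; it is clear from 80 to 165 mm in front of the rear face (nearer the plate a 6 mm thick brace slopes up from the bar to the plate's top). The arm's centre of mass lies about 37 mm nearer the plate.
- bracket_flange (a point): Middle of the flange folded forward from the top of the loose arm's plate: a flat 20 mm deep (x), 44 mm wide (y), 100 mm above the underside, centred 10 mm in front of the rear face. The place to press down on.
- post: The empty slotted post, fixed: grey steel channel 60 mm wide, 255 high, 45 deep, open behind, foot plate behind it. Origin: at the bench, bottom middle of the slotted front face. x into the post, square to that face, away from the robot; z up. The face is 4.5 mm thick, with one column of four slots 11 mm wide, 32 mm high, lower edges 54, 104, 154 and 204 mm above the bench.
- post_seat (a point): Point on the empty post's face, 185 mm above the bench, on the centre line: where the point bracket_back lies when the arm is fully home in the upper two slots, level with the hung arm (tab necks resting on the slots' lower edges). Tabs enter when the arm is held 14 to 20 mm (best 17) above home. Axes as the post's.
- post_catch (a point): Sprung brass roller inside the empty post, behind the face, below the top slot; every slot has one. It stops a hook that has gone in: let go there, the arm hangs half engaged, about 11 mm above home. Pressing down on the flange with about 12 to 20 N drives both hooks past their rollers and the last few mm down to home.
- full_post: The other post, the same as the empty one, with a fixed arm just like the loose one hanging fully home in its upper two slots (underside of the arm 135 mm above the bench, reaching 180 mm out in front of the face). Axes as post. The two posts may stand either way round.
- plane: Wooden hand plane, 190 x 62 x 50 mm, lying between the posts. Origin at the centre of its underside. Leave alone.
- mallet: Steel-headed mallet with a wooden handle, 260 mm long, 38 mm high, lying. Origin near the middle of its length, on the bench. Leave alone.
- clamp: F-clamp lying flat, 300 mm bar with two 100 mm jaws, 28 mm high. Origin at the middle of the bar, on the bench. Leave alone.
- square: Try square lying flat, 110 mm wooden stock with a 180 mm steel blade, 18 mm high. Origin at the middle of the stock. Leave alone.
- glue: White glue bottle, 64 mm diameter, 170 mm high, standing. Origin at the centre of its underside. Leave alone.
- offcut: Wooden offcut 150 x 70 x 45 mm. Origin at the centre of its underside. Leave alone.
- brush: Bench brush, lying. Origin on its underside. Leave alone.

How it is judged:
On the way:
1. both tabs are in the upper two slots of the empty post, back plate at the post, not yet pressed home (x of bracket_back in the frame of post_seat between -0.006 and 0.005 m and y of bracket_back in the frame of post_seat between -0.006 and 0.006 m and z of bracket_back in the frame of post_seat between 0.006 and 0.024 m), for 0.05 s.
At the end, for the whole second after the job is handed in: The loose arm hangs at rest in the upper two slots of the empty post, fully home: the middle of its back plate's rear face within 4 mm of the seat point in height and in depth and within 6 mm sideways, the arm within 0.1 rad of upright and within 0.15 rad of square to the post (x of bracket_back in the frame of post_seat between -0.004 and 0.004 m and y of bracket_back in the frame of post_seat between -0.006 and 0.006 m and z of bracket_back in the frame of post_seat between -0.004 and 0.004 m and angle between bracket's own z axis and vertical below 0.1 rad and angle between the x axis of bracket and the x axis of post, either way round below 0.15 rad and linear speed of bracket below 0.03 m/s); the robot touches nothing.
It fails at once if a bystander (plane, mallet, clamp, square, glue bottle, offcut, brush) is shifted by more than 40 mm (distance of any of plane, mallet, clamp, square, glue, offcut, brush from where it was at the start of the episode above 0.04 m).
It also fails if it takes over 48 s, if anything falls off the work surface, if the arm or the gripper's body presses on something with over 40 N, if the wrist force passes 120 N, or if a joint passes its speed limit or range.

## Robot

A 6-joint arm with a two-finger parallel gripper is mounted at the origin on the work surface. World frame = base frame: x ahead of the robot, y to its left, z up, the work surface at z = 0. Lengths are in m, angles in rad, forces in N, time in s.
With the tool pointing down it reaches from about 0.25 to 0.775 m from the base axis. Payload 8.9 kg.
Tool frame: the origin (TCP) lies midway between the tips of the shut fingers; the grasp point (between the pads) lies behind it (arm.grip_depth is the z of the grasp point in the tool frame, in m); z points along the fingers, y is the direction in which the jaws open and shut (so a half turn about z gives the same grasp; the last joint's range is limited). The gripper opens to 85 mm and grips with 20 to 120 N. Pads are 22 mm wide; open, the fingers measure 114 mm over their backs; the gripper's body (76 mm by 85 mm) begins 54 mm behind the grasp point. The pads swing forward as they close: fully open they stand 13 mm farther back than shut.
Start: joints at [1.094, 0.291, -0.153, 1.127, 0, 1.431], TCP at [0.174, 0.495, 0.231] pointing down, gripper open.
Joint ranges: [-2.52, 2.52], [-0.91, 1.74], [-1.3, 1.37], [-1.96, 2.02], [-1.52, 1.47], [-3.14, 3.14]. Speed limits (rad/s): [2.22, 2.22, 2.79, 3.14, 3.14, 3.14].

## Interface

Orientations are given as a unit quaternion [w, x, y, z].
In Python, from cell import arm gives the robot as it stands. The module is installed in compiled form; this text tells all that it offers. Calls block until the motion is done:
- arm.goto(position, orientation): joint-space move of the TCP to a pose.
- arm.move_straight(position, rotation=None, velocity=0.15): straight line of the TCP; rotation=None keeps the orientation; velocity is the mean speed in m/s.
- arm.set_joints(angles): joint-space move.
- arm.open() and arm.grab(squeeze=None): open the fingers fully, or close them until they stop; squeeze is the grip in N (None keeps the last).
- arm.dwell(seconds).
- arm.inverse_kinematics(position, orientation): joint angles nearest the present ones, or None.
- arm.sense(): the state.
- arm.camera(name): name is "scene" or "top" or "wrist"; returns the picture (420x560x3 uint8, red, green, blue); there is no depth.
- arm.get_calibration(name): a dict with "fovy" (degrees; the focal length in pixels is half the picture's height over the tangent of half this angle, whatever the lens; pixels are square), "cx", "cy" (the principal point, pixels), "extrinsics" (4x4, takes a point from camera to world coordinates). Camera axes: x right, y down, z forward; pixel columns grow to the right and rows downward; lengths in m; the calibration is good to about 2 mm. The wrist camera is an equidistant fisheye: a pixel r from the principal point sees the ray r / f radians off the axis. A picture is of the moment at which its call begins: read the wrist's pose just before it. get_calibration takes no time and is no camera call; for the wrist camera it gives the pose at the moment of the call.
A pose or a line that the arm cannot do raises arm.MotionError and nothing moves.
- arm.hand_in(): hands the job in, once; it reports no verdict.
The state is a dict: "time_s": time; "joint_positions": joint angles; "qvel": joint speeds; "joint_torque": joint torques, N m; "ee_pos": TCP position; "tcp_rot": TCP orientation; "ft_force": force on the tool from outside, world axes, zero at the start; "moment": the same for the moment, N m; "opening": opening from 0.0 (shut) to 1.0 (fully open).
Only numpy, scipy, OpenCV 4.12 (cv2) and the standard library are available. Lean on these libraries where they do the work, as an engineer would, in place of code of your own. Each camera call takes 0.05 s, during which the arm holds its last target.

## Working session

There is one attempt and no reset: what is moved stays moved. The work goes in short steps, each a Python script; the robot and the scene stay as the last script left them, time stands still between calls to the robot, and variables do not carry over. Pictures are saved under pics/ and viewed, and the job is handed in when it is done.

```bash
mkdir -p pics; python3 - <<'E'
from cell import arm
import cv2,numpy as np
np.set_printoptions(precision=4,suppress=True)
for n in ["scene","top","wrist"]:
    c=arm.get_calibration(n);print(n,c["fovy"],c["cx"],c["cy"]);print(np.array(c["extrinsics"]))
    im=arm.camera(n);cv2.imwrite(f"pics/{n}0.png",im[:,:,::-1])
print(arm.sense(),arm.grip_depth)
E
```

```text
scene 50.84093804206916 270.5711754002553 209.00572706483908
[[ 0.1862  0.8351 -0.5177  1.0469]
 [ 0.9825 -0.1583  0.098  -0.0969]
 [-0.0001 -0.5269 -0.8499  1.074 ]
 [ 0.      0.      0.      1.    ]]
top 51.210931121666654 279.15623232847076 208.3211224776936
[[-0.0128 -0.9839  0.1782  0.2831]
 [-0.9999  0.013   0.0003  0.0015]
 [-0.0026 -0.1782 -0.984   1.3262]
 [ 0.      0.      0.      1.    ]]
wrist 65.70646984690485 273.29603334862617 210.31844201491504
[[ 0.3318  0.9079  0.2562  0.1089]
 [ 0.9434 -0.3188 -0.0918  0.5176]
 [-0.0016  0.2722 -0.9623  0.3732]
 [ 0.      0.      0.      1.    ]]
{'time_s': 0.15, 'joint_positions': array([ 1.0937,  0.2911, -0.1539,  1.1267, -0.    ,  1.4315]), 'qvel': array([-0.0008, -0.0013,  0.0029, -0.    ,  0.0008, -0.0003]), 'joint_torque': array([  0.0004, -53.7376,  33.1519,   0.0115,  -0.0003,   0.    ]), 'ee_pos': array([0.1739, 0.4951, 0.2309]), 'tcp_rot': array([-0.0001,  0.1681,  0.9858, -0.0004]), 'ft_force': array([0.5796, 0.0623, 0.6201]), 'moment': array([ 0.0505,  0.0054, -0.0101]), 'opening': 1.0006052491063997} -0.0187
```

View pics/scene0.png

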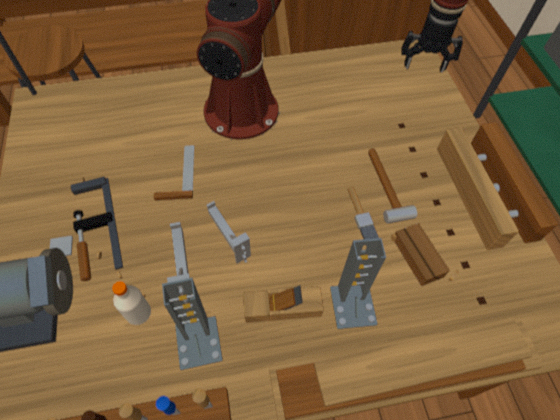

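View pics/top0.png

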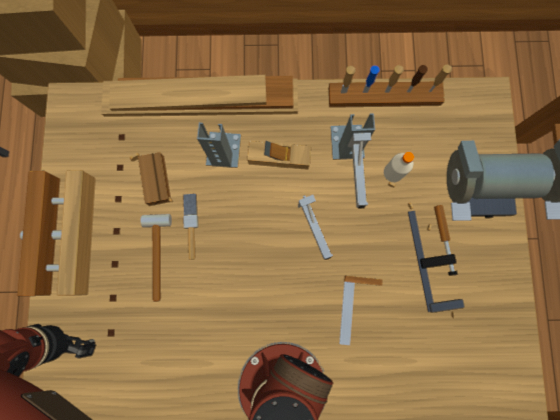

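View pics/wrist0.png

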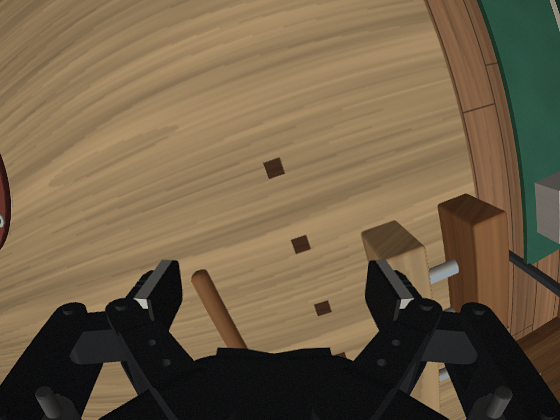

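The top view shows the loose arm with its plate near (308,200) and bar end near (327,256). The empty post is at about (215,148), and the full post with its hung arm is at about (355,140). Next I'll enlarge these areas.

```bash
python3 - <<'E'
import cv2,numpy as np
t=cv2.imread("pics/top0.png")
a=cv2.resize(t[110:180,190:250],None,fx=6,fy=6,interpolation=cv2.INTER_CUBIC)
b=cv2.resize(t[190:265,290:340],None,fx=6,fy=6,interpolation=cv2.INTER_CUBIC)
o=np.zeros((450,800,3),np.uint8);o[:420,:360]=a;o[:450,400:700]=b
cv2.imwrite("pics/topz.png",o)
s=cv2.imread("pics/scene0.png")
a=cv2.resize(s[230:335,325:390],None,fx=5,fy=5,interpolation=cv2.INTER_CUBIC)
b=cv2.resize(s[195:270,200:260],None,fx=6,fy=6,interpolation=cv2.INTER_CUBIC)
o=np.zeros((530,800,3),np.uint8);o[:525,:325]=a;o[:450,400:760]=b
cv2.imwrite("pics/scz.png",o)
E
```

```text
(no output)
```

View pics/topz.png

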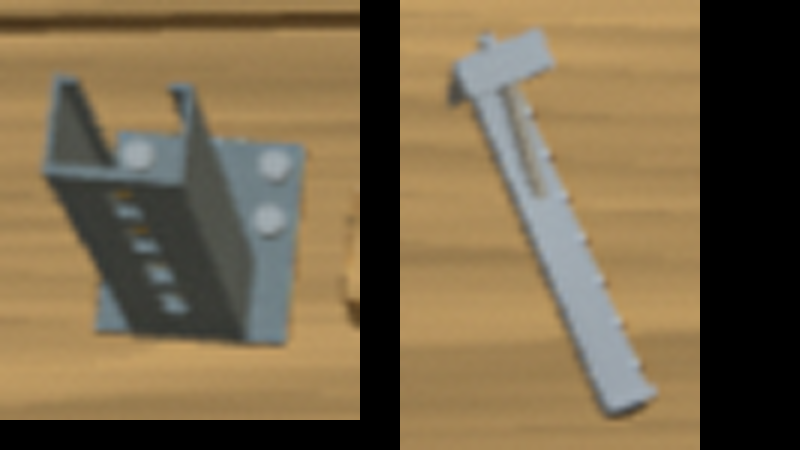

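View pics/scz.png

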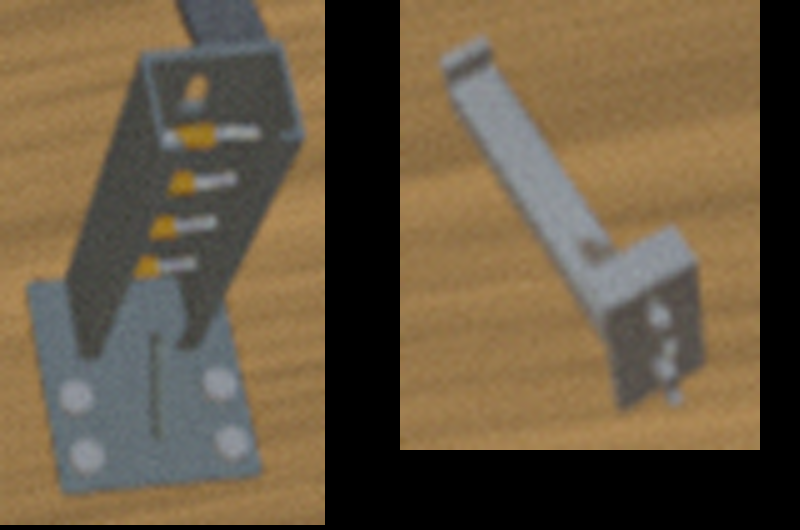

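```bash
cat > h.py <<'E'
from cell import arm
import cv2,numpy as np
from scipy.spatial.transform import Rotation as R
np.set_printoptions(precision=4,suppress=True)
def ray(c,px,fish=False):
    f=210/np.tan(np.radians(c["fovy"])/2)
    d=(np.array(px,float)-[c["cx"],c["cy"]])/f
    if fish:
        r=np.linalg.norm(d); v=np.r_[d/r*np.sin(r),np.cos(r)] if r>0 else np.array([0,0,1.])
    else: v=np.r_[d,1]
    E=np.array(c["extrinsics"]);v=E[:3,:3]@v
    return E[:3,3],v/np.linalg.norm(v)
def onz(c,px,z,fish=False):
    o,v=ray(c,px,fish);return o+v*(z-o[2])/v[2]
def proj(c,p,fish=False):
    f=210/np.tan(np.radians(c["fovy"])/2);E=np.array(c["extrinsics"])
    q=E[:3,:3].T@(np.array(p)-E[:3,3])
    if fish:
        n=np.hypot(q[0],q[1]);r=f*np.arctan2(n,q[2]);d=q[:2]/n*r
    else: d=q[:2]/q[2]*f
    return d+[c["cx"],c["cy"]]
def quat(M):
    q=R.from_matrix(M).as_quat();return q[[3,0,1,2]]
E
python3 - <<'E'
from h import *
t=arm.get_calibration("top");s=arm.get_calibration("scene")
T=lambda x,y:(x/6+190,y/6+110); B=lambda x,y:((x-400)/6+290,y/6+190)
S=lambda x,y:(x/5+325,y/5+230); SB=lambda x,y:((x-400)/6+200,y/6+195)
print("post top front L,R (top)",[onz(t,T(*p),.255) for p in [(43,172),(187,185)]])
print("post bottom front",[onz(t,T(*p),.0) for p in [(130,335),(247,342)]])
# scene: front edge far: (145,55) and (283,45)
print("scene",[onz(s,S(*p),.255) for p in [(145,57),(280,45),(300,135),(163,143)]])
print("flange top",[onz(t,B(*p),.1) for p in [(455,65),(542,30),(555,65),(470,100)]])
print("flange scene",[onz(s,SB(*p),.1) for p in [(597,305),(695,262),(672,228),(580,270)]])
print("bar end top",[onz(t,B(*p),.044) for p in [(605,410),(655,392)]])
E
```

```text
post top front L,R (top) [array([0.661 , 0.2093, 0.255 ]), array([0.6544, 0.1478, 0.255 ])]
post bottom front [array([0.6613, 0.2115, 0.    ]), array([0.6567, 0.1504, 0.    ])]
scene [array([0.6586, 0.1537, 0.255 ]), array([0.6637, 0.2108, 0.255 ]), array([0.705 , 0.2057, 0.255 ]), array([0.698 , 0.1497, 0.255 ])]
flange top [array([ 0.5261, -0.0555,  0.1   ]), array([ 0.5425, -0.0973,  0.1   ]), array([ 0.5255, -0.103 ,  0.1   ]), array([ 0.5091, -0.0623,  0.1   ])]
flange scene [array([ 0.5413, -0.0959,  0.1   ]), array([ 0.5291, -0.0532,  0.1   ]), array([ 0.5115, -0.06  ,  0.1   ]), array([ 0.5239, -0.1006,  0.1   ])]
bar end top [array([ 0.3655, -0.1273,  0.044 ]), array([ 0.3739, -0.1519,  0.044 ])]
```

```bash
python3 - <<'E'
from h import *
t=arm.get_calibration("top")
print("hung end",[onz(t,p,.175) for p in [(355,205),(366,205)]],onz(t,(361,140),.235))
print("clamp end",onz(t,(412,212),.02),"square",onz(t,(348,276),.01))
yaw=.35;x=np.array([np.cos(yaw),np.sin(yaw),0]);rear=np.array([.534,-.0755,0])
M=np.array([-x,[-x[1],x[0],0],[0,0,-1]]).T
p=rear-.097*x;p[2]=.18;print(p,quat(M),arm.inverse_kinematics(p,quat(M)))
arm.goto(p,quat(M));arm.dwell(.3)
c=arm.get_calibration("wrist");im=arm.camera("wrist");cv2.imwrite("pics/w1.png",im[:,:,::-1])
print(arm.sense()["time_s"],arm.sense()["ee_pos"],arm.sense()["joint_positions"])
for q in [(0,.022,.1),(0,-.022,.1),(-.02,.022,.1),(-.02,-.022,.1),(-.18,.012,.044),(-.18,-.012,.044),(-.1,.012,.028),(-.1,-.012,.028)]:
    w=rear+q[0]*x+q[1]*M[:,1]+[0,0,q[2]];print(q,proj(c,w,True))
import pickle;pickle.dump(c,open("c1.pkl","wb"))
E
```

```text
hung end [array([ 0.4979, -0.201 ,  0.175 ]), array([ 0.4975, -0.2303,  0.175 ])] [ 0.6586 -0.2135  0.235 ]
clamp end [ 0.503  -0.3995  0.02  ] square [ 0.3146 -0.1999  0.01  ]
[ 0.4429 -0.1088  0.18  ] [ 0.     -0.1741  0.9847  0.    ] [-0.4014  0.1996 -0.4172  0.954   0.     -0.7514]
2.8583 [ 0.443  -0.1086  0.18  ] [-0.4009  0.1996 -0.4171  0.954   0.     -0.7513]
(0, 0.022, 0.1) [299.9528 328.8451]
(0, -0.022, 0.1) [247.3301 328.8315]
(-0.02, 0.022, 0.1) [300.9124 309.2544]
(-0.02, -0.022, 0.1) [246.4014 309.2401]
(-0.18, 0.012, 0.044) [287.9516 104.3069]
(-0.18, -0.012, 0.044) [259.4734 104.2967]
(-0.1, 0.012, 0.028) [286.6094 192.3117]
(-0.1, -0.012, 0.028) [260.7422 192.3035]
```

View pics/w1.png

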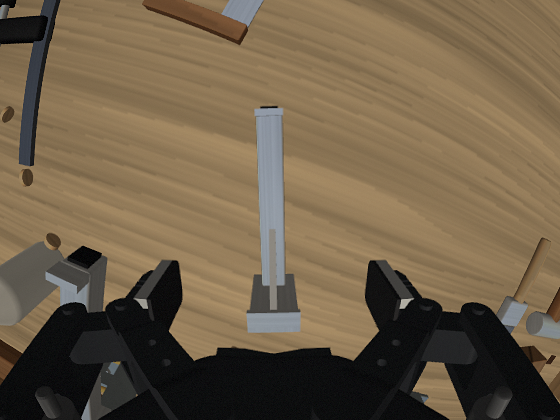

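The wrist view agrees with the estimate. The flange spans (247–300, 312–332) and the bar end is at (255–283, 107–115), so the yaw is slightly off.

```bash
python3 - <<'E'
import cv2
a=cv2.imread("pics/w1.png")
cv2.imwrite("pics/w1z.png",cv2.resize(a[95:345,225:325],None,fx=2.4,fy=2.4,interpolation=cv2.INTER_CUBIC))
from h import *
import pickle;c=pickle.load(open("c1.pkl","rb"))
A=onz(c,(255.5,112),.044,True);B=onz(c,(283.5,112),.044,True);F1=onz(c,(247,332),.1,True);F2=onz(c,(300.5,332),.1,True);F0=(F1+F2)/2
print(A,B,np.linalg.norm(A-B),F1,F2,np.linalg.norm(F1-F2));d=F0-(A+B)/2;print(np.arctan2(d[1],d[0]),np.hypot(*d[:2]),F0)
g=F2-F1;print("flange yaw",np.arctan2(-g[0],g[1]))
E
```

```text
[ 0.3764 -0.1494  0.044 ] [ 0.3683 -0.1272  0.044 ] 0.023637367753233583 [ 0.5449 -0.0954  0.1   ] [ 0.5294 -0.0531  0.1   ] 0.04501221952014985
0.37065535276116557 0.17683913863340234 [ 0.5372 -0.0742  0.1   ]
flange yaw 0.35022548812987986
```

View pics/w1z.png

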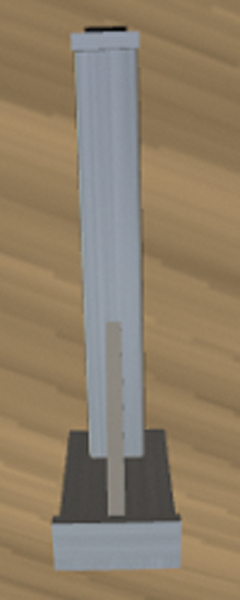

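```bash
python3 - <<'E'
from h import *
yaw=.366;x=np.array([np.cos(yaw),np.sin(yaw),0]);rear=np.array([.536,-.0745,0])
M=np.array([-x,[-x[1],x[0],0],[0,0,-1]]).T;q=quat(M)
p=rear-.097*x
arm.move_straight(p+[0,0,.07],q,.15);arm.move_straight(p+[0,0,.006],q,.1)
print(arm.sense()["ft_force"]);arm.grab(70)
s=arm.sense();print(s["opening"],s["ft_force"],s["ee_pos"])
arm.move_straight(np.r_[s["ee_pos"][:2],.12],None,.12)
arm.dwell(.2)
c=arm.get_calibration("wrist");im=arm.camera("wrist");cv2.imwrite("pics/w2.png",im[:,:,::-1])
s=arm.sense();print(s["time_s"],s["opening"],s["ft_force"],s["moment"],s["ee_pos"],s["tcp_rot"])
import pickle;pickle.dump(c,open("c2.pkl","wb"))
cv2.imwrite("pics/s2.png",arm.camera("scene")[:,:,::-1])
E
```

```text
[-0.2821 -0.7128  0.5832]
0.2640567511007235 [-1.4613  1.2571  7.7755] [ 0.4456 -0.1093  0.0065]
6.475 0.2635024062563036 [ 0.2434  0.3805 -3.4055] [-0.0907  0.1246  0.0271] [ 0.4453 -0.1092  0.1195] [-0.0004 -0.182   0.9833  0.0003]
```

View pics/w2.png

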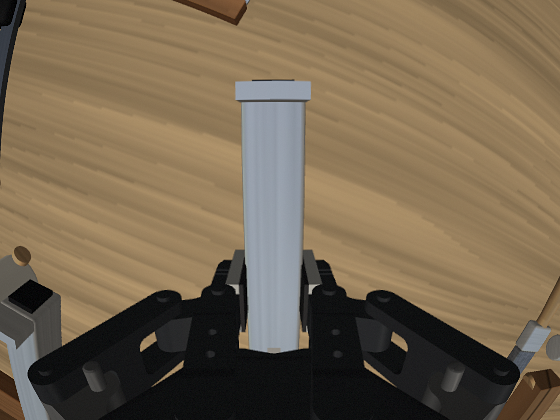

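View pics/s2.png

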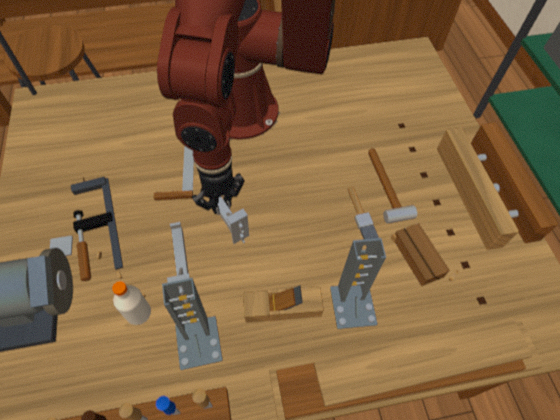

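```bash
python3 - <<'E'
from h import *
import pickle;c=pickle.load(open("c2.pkl","rb"));s=arm.get_calibration("scene")
a=cv2.imread("pics/s2.png");cv2.imwrite("pics/s2z.png",cv2.resize(a[180:260,200:270],None,fx=7,fy=7,interpolation=cv2.INTER_CUBIC))
tcp=np.array([ 0.4453,-0.1092,0.1195]);M=R.from_quat([-.182,.9833,.0003,-.0004]).as_matrix()
for p in [(236,81),(310,81),(236,100),(310,100)]:
    w=onz(c,p,.157,True);print(w,M.T@(w-tcp))
E
```

```text
[ 0.373 -0.15   0.157] [ 0.0821 -0.0122 -0.0375]
[ 0.3646 -0.128   0.157 ] [ 0.0821  0.0114 -0.0374]
[ 0.3788 -0.1478  0.157 ] [ 0.0759 -0.0122 -0.0375]
[ 0.3704 -0.1258  0.157 ] [ 0.0759  0.0114 -0.0374]
```

View pics/s2z.png

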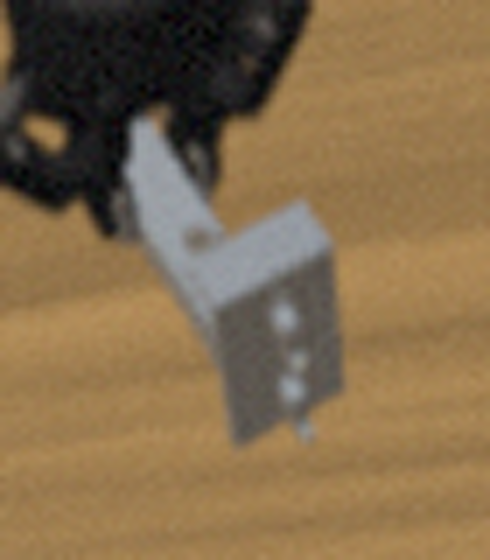

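```bash
python3 - <<'E'
from h import *
s=arm.get_calibration("scene")
tcp=np.array([ 0.4453,-0.1092,0.1195]);M=R.from_quat([-.182,.9833,.0003,-.0004]).as_matrix()
for z in (.205,.213,.22):
  for p in [(230.7,224.3),(247.1,215)]:
    w=onz(s,p,z);print(z,w,M.T@(w-tcp))
for z in (.105,.113,.121):
  for p in [(200+238/7,180+443/7),(200+343/7,180+387/7)]:
    w=onz(s,p,z);print(z,w,M.T@(w-tcp))
# post yaw etc
E
```

```text
0.205 [ 0.5408 -0.0931  0.205 ] [-0.0949 -0.0191 -0.0856]
0.205 [ 0.5235 -0.0527  0.205 ] [-0.0932  0.0249 -0.0855]
0.213 [ 0.5455 -0.0931  0.213 ] [-0.0993 -0.0207 -0.0936]
0.213 [ 0.5283 -0.0531  0.213 ] [-0.0975  0.0228 -0.0935]
0.22 [ 0.5496 -0.0931  0.22  ] [-0.1031 -0.0222 -0.1006]
0.22 [ 0.5325 -0.0534  0.22  ] [-0.1013  0.0209 -0.1006]
0.105 [ 0.5375 -0.0921  0.105 ] [-0.0922 -0.0171  0.0144]
0.105 [ 0.5223 -0.0523  0.105 ] [-0.0923  0.0256  0.0145]
0.113 [ 0.5417 -0.0922  0.113 ] [-0.0961 -0.0186  0.0064]
0.113 [ 0.5266 -0.0526  0.113 ] [-0.0962  0.0237  0.0065]
0.121 [ 0.5459 -0.0922  0.121 ] [-0.1    -0.0201 -0.0016]
0.121 [ 0.531 -0.053  0.121] [-0.1001  0.0218 -0.0016]
```

```bash
cat >> h.py <<'E'
FACE=np.array([.6592,.1805,0]);PY=-.09
def tgt(dx,dz,dy=0,yaw=None,off=.098,zo=.0065,face=FACE,py=PY):
    """rear face at post x=dx (m, <0 front), dz above home"""
    yaw=py if yaw is None else yaw
    xp=np.array([np.cos(py),np.sin(py),0]);yp=np.array([-xp[1],xp[0],0])
    xb=np.array([np.cos(yaw),np.sin(yaw),0])
    M=np.array([-xb,[-xb[1],xb[0],0],[0,0,-1]]).T
    p=face+dx*xp+dy*yp-off*xb;p[2]=.135+dz+zo
    return p,quat(M)
E
python3 - <<'E'
from h import *
p,q=tgt(-.09,.017)
s=arm.sense();arm.move_straight(np.r_[s["ee_pos"][:2],p[2]],None,.12)
arm.goto(p,q);p,q=tgt(-.04,.017);arm.move_straight(p,q,.1);arm.dwell(.4)
for n in ["scene","top","wrist"]:
    cv2.imwrite(f"pics/{n}3.png",arm.camera(n)[:,:,::-1])
s=arm.sense();print(p,s["time_s"],s["opening"],s["ft_force"],s["ee_pos"],s["tcp_rot"])
a=cv2.imread("pics/scene3.png");a=cv2.resize(a[185:300,300:400],None,fx=5,fy=5,interpolation=cv2.INTER_CUBIC)
b=cv2.imread("pics/top3.png");b=cv2.resize(b[110:210,190:250],None,fx=5,fy=5,interpolation=cv2.INTER_CUBIC)
o=np.zeros((575,800,3),np.uint8);o[:575,:500]=a;o[:500,500:]=b;cv2.imwrite("pics/z3.png",o)
E
```

```text
[0.5218 0.1929 0.1585] 9.375 0.2684784642064879 [-0.4301 -0.5156 -2.9852] [0.5217 0.193  0.1586] [0.     0.0449 0.999  0.    ]
```

View pics/z3.png

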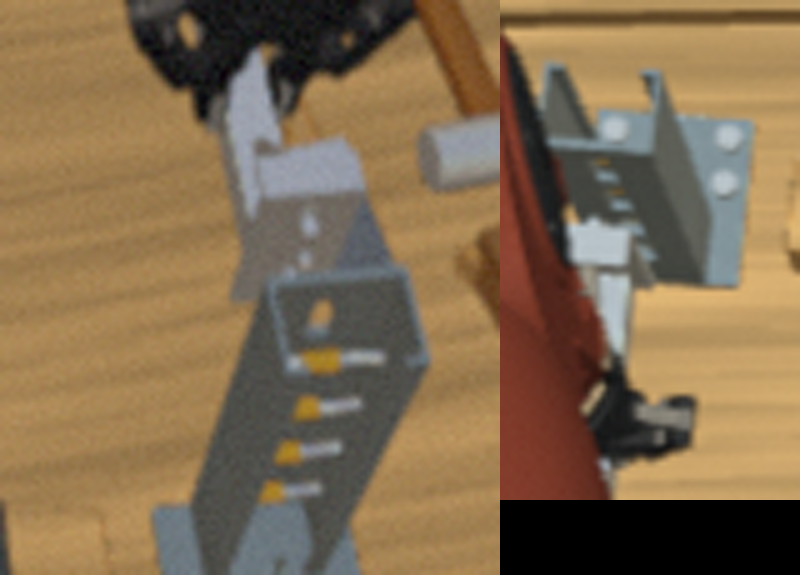

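View pics/wrist3.png

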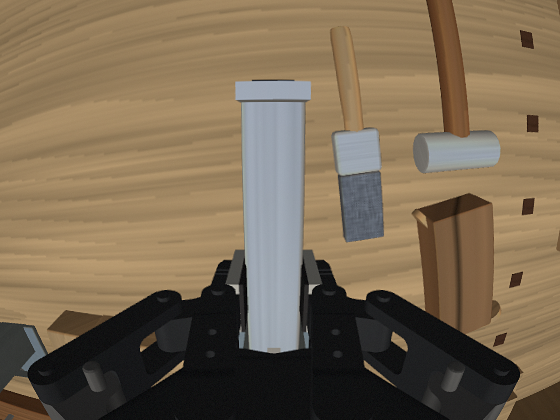

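View pics/top3.png

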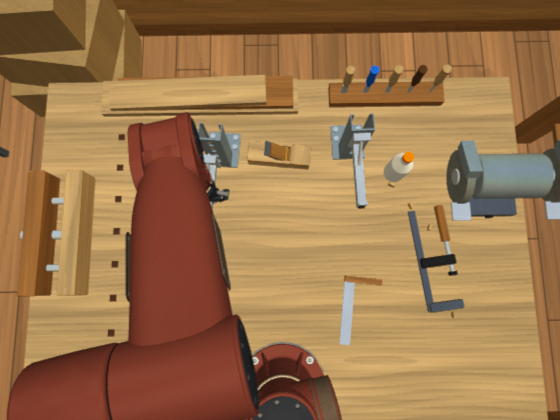

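```bash
python3 - <<'E'
from h import *
a=cv2.imread("pics/scene3.png");a=cv2.resize(a[205:265,335:395],None,fx=9,fy=9,interpolation=cv2.INTER_CUBIC)
b=cv2.imread("pics/top3.png");b=cv2.resize(b[115:175,195:225],None,fx=9,fy=9,interpolation=cv2.INTER_CUBIC)
o=np.zeros((545,800,3),np.uint8);o[:540,:540]=a;o[:540,530:]=b;cv2.imwrite("pics/z4.png",np.clip(o*1.5,0,255).astype(np.uint8))
s=arm.get_calibration("scene");t=arm.get_calibration("top")
p,q=tgt(-.04,.017)
xp=np.array([np.cos(PY),np.sin(PY),0]);yp=np.array([-xp[1],xp[0],0])
for nm,dx,z in [("fl rear",-.04,.252),("fl front",-.06,.252),("post",0,.255)]:
  for y in ((.022,-.022) if dx else (.03,-.03)):
    w=FACE+dx*xp+y*yp;w[2]=z
    ps=proj(s,w);pt=proj(t,w);print(nm,y,(ps-[335,205])*9,(pt-[195,115])*9+[530,0])
E
```

```text
fl rear 0.022 [336.0899 160.8597] [560.169  350.1453]
fl rear -0.022 [154.2459 176.4242] [714.6466 361.5579]
fl front 0.022 [318.0219  89.3471] [552.3874 418.0656]
fl front -0.022 [138.1287 104.5731] [707.3526 429.5583]
post 0.03 [409.8683 299.7366] [545.7205 210.018 ]
post -0.03 [155.71   321.9729] [755.6042 225.4027]
```

View pics/z4.png

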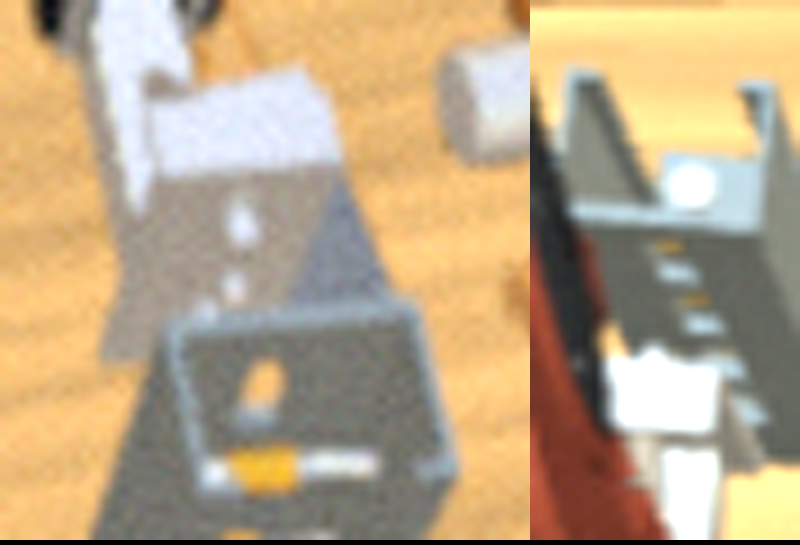

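```bash
python3 - <<'E'
from h import *
p,q=tgt(-.018,.017,.0011);arm.move_straight(p,q,.08);arm.dwell(.2)
f0=arm.sense()["ft_force"];print(f0)
for d in np.arange(-.015,.0035,.0015):
    p,q=tgt(d,.017,.0011);arm.move_straight(p,q,.03)
    s=arm.sense();f=s["ft_force"]-f0;print(round(d,4),f,s["ee_pos"]-p,s["opening"],s["moment"])
    if np.linalg.norm(f)>12: break
print(s["time_s"])
for n in ["scene","top"]: cv2.imwrite(f"pics/{n}5.png",arm.camera(n)[:,:,::-1])
a=cv2.imread("pics/scene5.png");a=cv2.resize(a[205:265,335:395],None,fx=9,fy=9,interpolation=cv2.INTER_CUBIC)
b=cv2.imread("pics/top5.png");b=cv2.resize(b[115:175,195:225],None,fx=9,fy=9,interpolation=cv2.INTER_CUBIC)
cv2.imwrite("pics/z5.png",np.hstack([a,b[:540]])[:, :800])
E
```

```text
[ 0.3384 -0.4404 -3.3715]
-0.015 [-0.3748 -0.5088 -0.1907] [0.0002 0.     0.0001] 0.26176877254681513 [-0.0179  0.1247 -0.0327]
-0.0135 [-0.1967  0.5658 -0.1561] [ 0.0001 -0.     -0.    ] 0.26494697222557184 [ 0.0085  0.1467 -0.0386]
-0.012 [-0.677  -0.4155  0.1375] [ 0.0001  0.     -0.    ] 0.2656749303095 [0.0005 0.1161 0.0105]
-0.0105 [-0.7896  0.8862 -0.3837] [ 0.0001 -0.     -0.    ] 0.2690460779985881 [0.0026 0.1322 0.0258]
-0.009 [-0.9719  0.3484  0.0047] [ 0.0001 -0.     -0.    ] 0.2642171489528491 [ 0.0494  0.1151 -0.0034]
-0.0075 [-0.5005  0.8751 -0.2482] [ 0.0001  0.     -0.    ] 0.2631693745561367 [-0.0412  0.0978  0.0046]
-0.006 [-1.1907  0.9525  0.4251] [ 0.0001 -0.     -0.    ] 0.2648537534314446 [0.0195 0.1187 0.0036]
-0.0045 [-0.5798  0.4694 -0.4745] [ 0.0001 -0.     -0.    ] 0.26234658903871416 [ 0.0016  0.1199 -0.0231]
-0.003 [-0.6338  0.9248  0.3972] [ 0.0001 -0.     -0.    ] 0.2614253235389227 [0.0211 0.1165 0.0152]
-0.0015 [-0.1543  0.2791  0.4318] [-0.0001 -0.     -0.0001] 0.26480062610742394 [ 0.04    0.1689 -0.0323]
-0.0 [-6.7893  0.9253 -0.47  ] [-0.0009  0.     -0.0004] 0.2641951482644851 [ 0.1193  0.8965 -0.019 ]
0.0015 [-10.558    1.1045   0.9961] [-0.0021  0.0002 -0.0005] 0.26241991871370673 [ 0.2733  1.8225 -0.0732]
0.003 [-17.5791   2.6821   5.4334] [-0.0036  0.0004 -0.0007] 0.26732879595629877 [ 0.3252  2.8421 -0.1648]
13.25
```

View pics/z5.png

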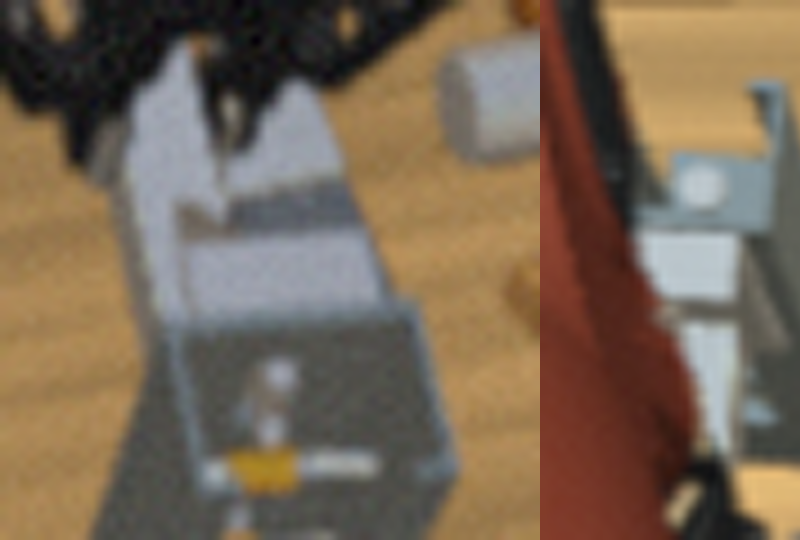

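Both tabs show inside the post and the plate is against the face, where the force rose as a contact. Next I'll lower it onto the catch and let go.

```bash
python3 - <<'E'
from h import *
p,q=tgt(.0,.017,.0011);arm.move_straight(p,q,.03);arm.dwell(.1);f0=arm.sense()["ft_force"]
for dz in np.arange(.0155,.0085,-.001):
    p,q=tgt(.0,dz,.0011);arm.move_straight(p,q,.03)
    s=arm.sense();f=s["ft_force"]-f0;print(round(dz,4),f,s["ee_pos"]-p)
    if f[2]>6: break
arm.open();arm.dwell(.2)
s=arm.sense();print(s["ft_force"],s["opening"],s["time_s"])
p=s["ee_pos"];arm.move_straight(p+[-.0,0,.11],None,.15)
c=arm.get_calibration("wrist")
for n in ["scene","top","wrist"]: cv2.imwrite(f"pics/{n}6.png",arm.camera(n)[:,:,::-1])
import pickle;pickle.dump(c,open("c6.pkl","wb"))
a=cv2.imread("pics/scene6.png");a=cv2.resize(a[185:305,320:400],None,fx=4.5,fy=4.5,interpolation=cv2.INTER_CUBIC)
b=cv2.imread("pics/top6.png");b=cv2.resize(b[100:230,180:250],None,fx=4,fy=4,interpolation=cv2.INTER_CUBIC)
o=np.zeros((545,800,3),np.uint8);o[:540,:360]=a;o[:520,400:680]=b;cv2.imwrite("pics/z6.png",o)
E
```

```text
0.0155 [-1.0874 -0.1711  3.9023] [-0.0006  0.0001 -0.0001]
0.0145 [-2.1434  0.7789  5.5161] [-0.0007  0.0001  0.    ]
0.0135 [-2.1686  0.5398  6.5499] [-0.0006  0.0001  0.0001]
[ 0.2553  0.2885 -0.0656] 0.9998056896595623 15.2833
```

View pics/z6.png

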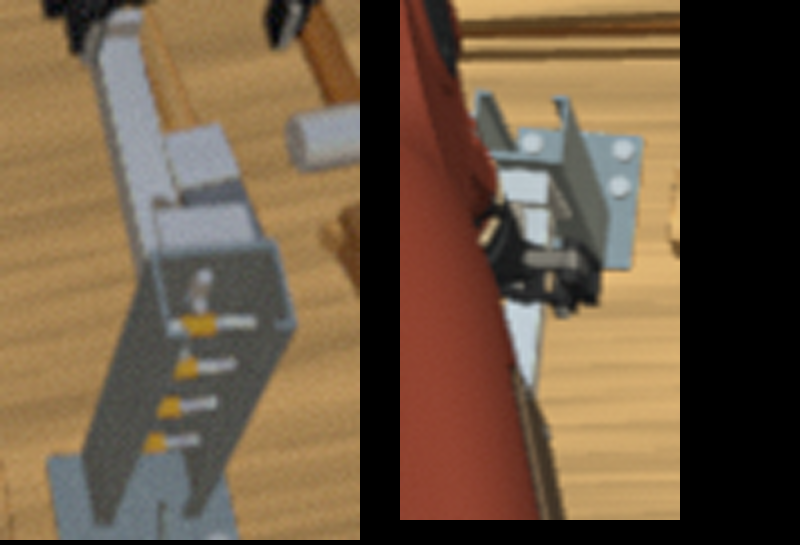

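View pics/wrist6.png

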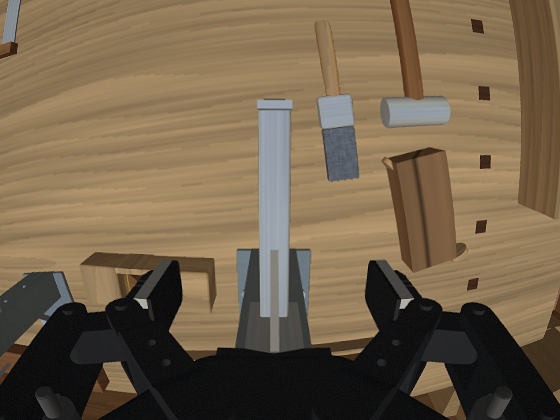

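```bash
cat > press.py <<'E'
from h import *
import sys
s=arm.sense();arm.move_straight(np.r_[s["ee_pos"][:2],.30],None,.2)
arm.grab(40)
xp=np.array([np.cos(PY),np.sin(PY),0]);yp=np.array([-xp[1],xp[0],0])
w=FACE-.0145*xp+.0011*yp
_,q=tgt(0,0)
arm.move_straight(np.r_[w[:2],.30],q,.15);arm.move_straight(np.r_[w[:2],.256],q,.1);arm.dwell(.1)
f0=arm.sense()["ft_force"]
for z in np.arange(.254,.226,-.0015):
    arm.move_straight([w[0],w[1],z],q,.03)
    s=arm.sense();f=s["ft_force"]-f0;print(round(z,4),f,s["ee_pos"][2])
    if f[2]>33 or abs(f[0])>15 or (f[2]>25 and s["ee_pos"][2]<.238): break
print(s["time_s"])
arm.camera("scene")
cv2.imwrite("pics/scene7.png",arm.camera("scene")[:,:,::-1])
a=cv2.imread("pics/scene7.png");cv2.imwrite("pics/z7.png",cv2.resize(a[185:305,320:400],None,fx=5,fy=5,interpolation=cv2.INTER_CUBIC))
E
python3 press.py
```

```text
0.254 [ 0.4279 -1.6994 -0.1995] 0.25411500819818605
0.2525 [-0.125   0.0379  0.0086] 0.2523665307476477
0.251 [-0.8804 -0.6031  0.4826] 0.2508533893495912
0.2495 [ 0.6679 -1.0229 -0.0899] 0.2493827642787784
0.248 [-0.358   0.1055  0.8366] 0.2478528669518369
0.2465 [ 0.4091 -0.6346  0.5152] 0.24636945884104977
0.245 [ 0.7921 -0.0425  2.9336] 0.24546600286793
0.2435 [ 2.2833 -0.5908  5.5167] 0.24437221929013278
0.242 [3.4492 0.2493 4.9392] 0.24276498351890727
0.2405 [ 4.6152 -0.9303  6.2331] 0.24141393663451063
0.239 [ 4.671  -0.5508  6.4458] 0.23998318699956436
0.2375 [ 3.51   -0.0343  6.2447] 0.23842844483078507
0.236 [ 4.4982 -1.268   5.9704] 0.23681993343163357
0.2345 [ 2.6651 -0.6792  4.8663] 0.23466843280434074
0.233 [ 1.1255 -1.384  13.1465] 0.2344931656723615
0.2315 [-2.1027 -1.5946 20.9232] 0.234339993637917
0.23 [-5.6123 -2.2977 29.6817] 0.23419468505552032
23.0583
```

View pics/z7.png

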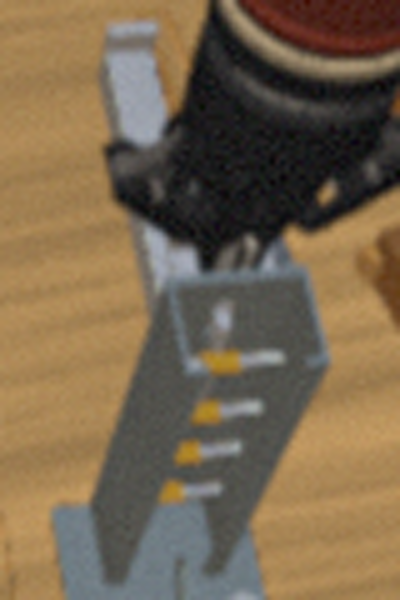

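The descent stopped hard at flange height 0.2345 m, and home is 0.235. I'll retract and check.

```bash
python3 - <<'E'
from h import *
s=arm.sense();p=s["ee_pos"]
arm.move_straight(np.r_[p[:2],.34],None,.15)
arm.move_straight([p[0]-.2,p[1]-.06,.34],None,.25);arm.dwell(.2)
s=arm.sense();print(s["time_s"],s["ft_force"])
for n in ["scene","top","wrist"]: cv2.imwrite(f"pics/{n}8.png",arm.camera(n)[:,:,::-1])
a=cv2.imread("pics/scene8.png");
A=cv2.resize(a[205:265,335:395],None,fx=9,fy=9,interpolation=cv2.INTER_CUBIC)
B=cv2.resize(a[220:360,160:220],None,fx=3.8,fy=3.8,interpolation=cv2.INTER_CUBIC)
o=np.zeros((545,800,3),np.uint8);o[:540,:540]=A;o[:532,560:788]=B;cv2.imwrite("pics/z8.png",o)
c=arm.get_calibration("scene")
xp=np.array([np.cos(PY),np.sin(PY),0]);yp=np.array([-xp[1],xp[0],0])
for zz in (.235,.246):
 for dx,y in [(0,.022),(0,-.022),(-.02,.022),(-.02,-.022)]:
    w=FACE+dx*xp+(y+.001)*yp;w[2]=zz;print(zz,dx,y,(proj(c,w)-[335,205])*9)
w=FACE-.18*xp+.001*yp;w[2]=.179;print("tip",proj(c,w)); 
E
```

```text
25.225 [0.1194 0.4684 0.9684]
0.235 0 0.022 [362.9885 341.9991]
0.235 0 -0.022 [179.9557 358.1039]
0.235 -0.02 0.022 [344.5015 268.006 ]
0.235 -0.02 -0.022 [163.445  283.7581]
0.246 0 0.022 [372.4335 320.3563]
0.246 0 -0.022 [187.5846 336.5707]
0.246 -0.02 0.022 [353.6583 245.8704]
0.246 -0.02 -0.022 [170.8248 261.7262]
tip [345.6443 189.2354]
```

View pics/z8.png

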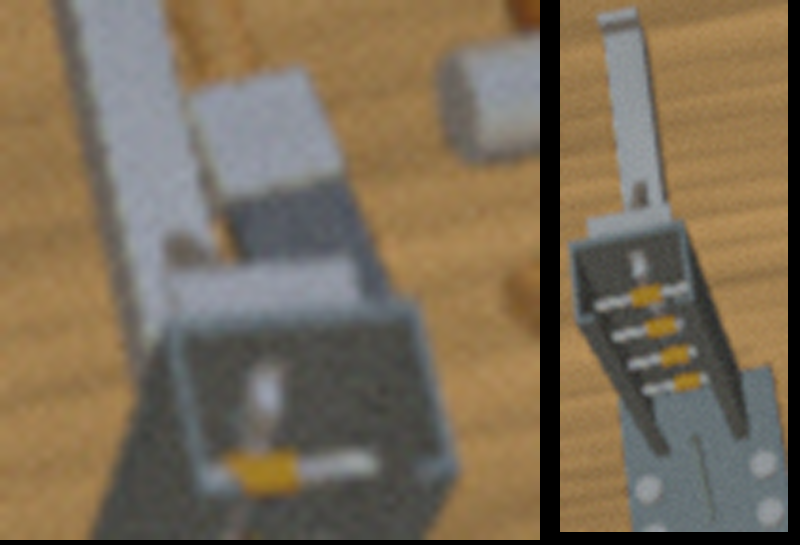

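View pics/scene8.png

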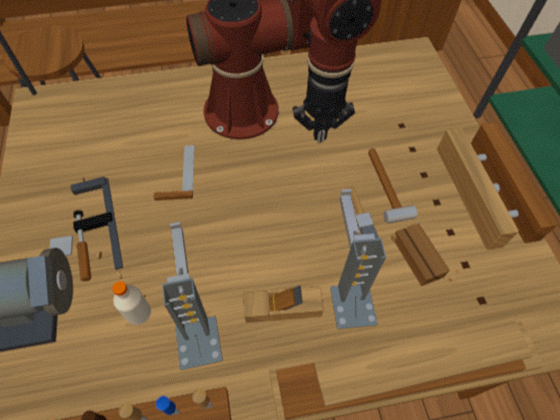

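View pics/top8.png

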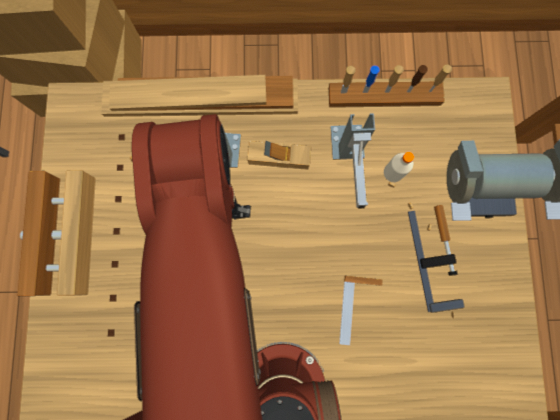

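The flange edge looks a few mm higher than I predicted. I'll move the arm clear so both fixed cameras see both arms, then compare the loose one with the hung one.

```bash
python3 - <<'E'
from h import *
arm.set_joints([1.094, 0.291, -0.153, 1.127, 0, 1.431]);arm.dwell(.1)
S=np.mean([arm.camera("scene").astype(float) for _ in range(6)],0);T=np.mean([arm.camera("top").astype(float) for _ in range(6)],0)
S=S[:,:,::-1].astype(np.uint8);T=T[:,:,::-1].astype(np.uint8)
cv2.imwrite("pics/S9.png",S);cv2.imwrite("pics/T9.png",T);print(arm.sense()["time_s"])
f=lambda a,k:cv2.resize(a,None,fx=k,fy=k,interpolation=cv2.INTER_CUBIC)
o=np.hstack([f(S[225:265,340:390],8),f(S[265:305,160:210],8)]);cv2.imwrite("pics/z9s.png",o)
o=np.hstack([f(T[115:215,195:245],5.5),f(T[115:215,335:385],5.5)]);cv2.imwrite("pics/z9t.png",o)
E
```

```text
27.8
```

View pics/z9s.png

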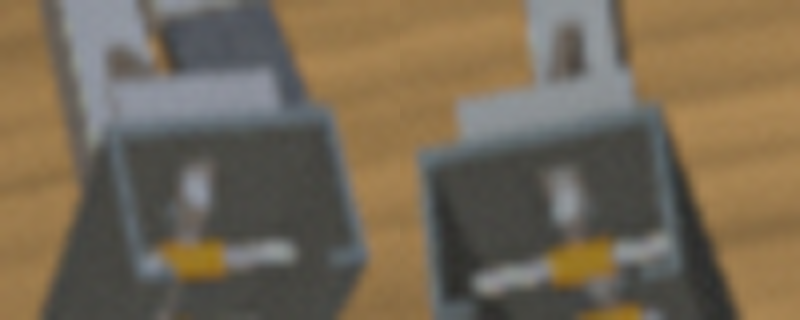

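View pics/z9t.png

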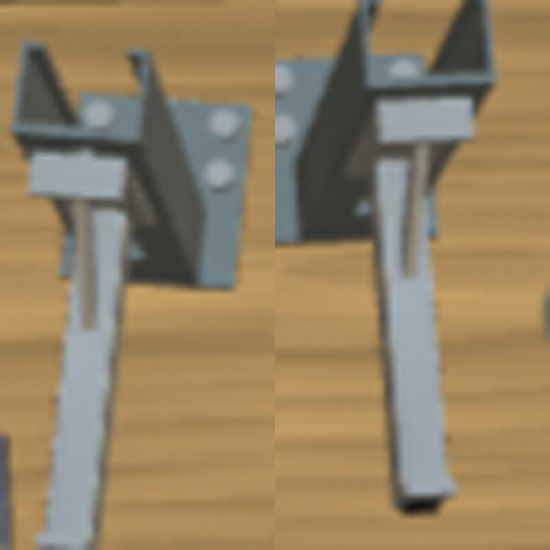

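```bash
python3 - <<'E'
from h import *
t=arm.get_calibration("top");s=arm.get_calibration("scene")
L=lambda u,v:(195+u/5.5,115+v/5.5);Rr=lambda u,v:(335+(u-275)/5.5,115+v/5.5)
for nm,F,a,b,pl,pr in [("ours",L,(66,542),(78,192),(13,132),(140,145)),("hung",Rr,(425,492),(425,139),(367,85),(494,80))]:
    e=onz(t,F(*a),.179);f=onz(t,F(*b),.235);p=onz(t,F(*pl),.255);r=onz(t,F(*pr),.255);d=f-e;y=p-r
    print(nm,"bar yaw",np.arctan2(d[1],d[0]),"post yaw",np.arctan2(-y[0],y[1]),np.hypot(*d[:2]),f-(p+r)/2)
s8=lambda u,v:(340+u/8,225+v/8);s9=lambda u,v:(160+(u-400)/8,265+v/8)
print([onz(s,s8(*q),.235) for q in [(115,80),(275,70)]],[onz(s,s8(*q),.255) for q in [(108,128),(330,108)]])
print([onz(s,s9(*q),.235) for q in [(460,100),(632,72)]],[onz(s,s9(*q),.255) for q in [(420,152),(660,106)]])
st=arm.sense();print(st["ft_force"],st["qvel"])
E
```

```text
ours bar yaw -0.07755805268570107 post yaw -0.1199226168898936 0.15829194221525394 [-0.0194  0.0022 -0.02  ]
hung bar yaw 0.01807831261172011 post yaw 0.027557793650078134 0.15944772072687172 [-0.0206 -0.0001 -0.02  ]
[array([0.6343, 0.165 , 0.235 ]), array([0.6394, 0.2083, 0.235 ])] [array([0.6575, 0.1529, 0.255 ]), array([0.6626, 0.2117, 0.255 ])]
[array([ 0.6581, -0.2372,  0.235 ]), array([ 0.6586, -0.1934,  0.235 ])] [array([ 0.6794, -0.2444,  0.255 ]), array([ 0.6783, -0.1851,  0.255 ])]
[-0.1645 -0.0862 -0.7704] [-0.0005 -0.0003  0.0008  0.0025 -0.0006 -0.0014]
```

```bash
python3 -c "
from cell import arm
arm.hand_in()"
```

```text
the job is handed in; nothing more can be done
```

I put the loose arm on the empty post in its upper two slots, pressed it home, let go and handed the job in at about 28 s of the 48 s allowed. No verdict was reported, so the result rests on my own checks.

**What I did:** I gripped the bar 98 mm in front of the rear face and held the arm 17 mm above home. I pushed the tabs in until the plate met the post, where the push had built up to about 18 N. I then eased it down until it took load, released it, and pressed on the flange with the shut fingers.

**Last checks:**
- **Height:** the press ran into a hard stop with the flange at 0.2345 m (home is 0.235 m) and about 30 N on the fingers. With the robot clear, both fixed cameras showed the flange sitting in its post just as the hung arm's does.
- **Squareness:** the bar measured within about 0.04 rad of square to the post, against a limit of 0.15.
- **Robot and bystanders:** the gripper was clear of everything at the end, and the pictures show no bystander moved.

**Checks that disagreed:**
- **Height:** one scene-camera prediction put the flange about 4–5 mm above home. The side-by-side comparison with the hung arm didn't bear that out, so I put it down to small calibration errors.
- **Depth:** against the hung arm, the flange read about 3 mm farther out in the scene view and about 1 mm farther in from the top. The limit is 4 mm.
- **Sideways:** the offset read 0 mm from the top view and about 2.4 mm from the scene view; both are within the 6 mm limit.
- **Catch force:** the rollers gave way at about 6 N on the flange, less than the 12–20 N described.

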